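# Sort the stripped spindle parts into the kitchen ware

### The job

The parts stripped from a belt-driven spindle stand piled on the old kitchen cabinet top: take the pile apart from the top down, one part at a time and without shifting what is still piled, and lay each part flat in the middle of its own place before fetching the next. The big nut goes in the saucer with the small nuts, the bearing in the round tin, the pulley on the cork trivet and the housing lengthwise in the baking tin. Set them down, do not drop or tip them, and leave the canister and the gauge rod alone.

Things in the scene. Friction and masses are not known exactly. Their poses are not given: they have to be found in the camera images.
- nut_center (a point): Big steel hex nut, top of the pile, standing on the bearing: 30 mm across flats, 34.6 mm across corners, 18 mm high, 19 mm bore, about 0.07 kg. The point is its centre, 9 mm above its underside; z up; its y axis is square to one pair of flats (so are the directions 60 degrees either way). Loose.
- bearing_center (a point): Ball bearing, second in the pile: bright steel ring with a dark sealed band, 47 mm outer diameter, 14 mm thick, lying flat, about 0.11 kg. The point is its centre, 7 mm above its underside; z up. Loose.
- pulley_center (a point): Aluminium V-belt pulley, third in the pile: 60 mm outer diameter, 20 mm thick, belt groove round its edge, lying flat, about 0.13 kg. The point is its centre, 10 mm above its underside; z up. Loose.
- housing_center (a point): Dark cast-iron two-bolt bearing housing, bottom of the pile, flat on the cabinet top: lozenge-shaped flange 112 mm long (x axis), 60 mm wide (y axis), 12 mm thick, an ear with a bolt hole at each end; round boss 60 mm across in the middle, 24 mm high in all; 0.42 kg. Grip across the boss along y. The point is its centre, 12 mm above its underside; z up. Loose.
- saucer_floor (a point): White ceramic saucer with a thin blue line round its rim, 154 mm across, rim 16 mm high; flat floor about 120 mm across, 5 mm above the cabinet top. The point is the middle of the floor, on its upper side. Three small loose nuts (13 mm across flats, 6.5 mm high) lie on the floor towards its +x, 47 mm from the middle, within 36 degrees either side; the middle is bare. Does not move.
- tin_floor (a point): Round bare-metal tin, 120 mm across, with an upright rim 18 mm high; floor 3 mm thick, about 114 mm across. The point is the middle of the floor, on its upper side. Empty; does not move.
- trivet_top (a point): Round brown cork trivet, flat, no rim, 140 mm across, 10 mm thick. The point is the middle of its upper face. Bare; does not move.
- pan_floor (a point): Rectangular dark steel baking tin, 190 mm long (x axis) by 140 mm wide (y axis), rim 24 mm high, walls 4 mm thick, with a 4 mm rolled edge outside; floor 4 mm thick, 182 by 132 mm inside. The point is the middle of the floor, on its upper side; x along the tin's length. Empty; does not move.
- canister_center (a point): Closed blue plastic canister with a screw lid, 98 mm in diameter, 146 mm high, loose, standing on the far side of the work; leave it alone. The point is its centre, 73 mm up. (A fixed wooden drawer unit, 115 mm high, stands outside the work towards the far right, about 0.8 m from the robot.)
- gaugerod: Aluminium dipstick-type gauge rod with a ring end, 8 mm thick, 261 mm long, lying along x on a wooden spoon rest (215 by 86 mm, 18 mm high, fixed) on the left; leave it alone. Origin on its axis, 95 mm from its plain end and 166 mm from its ring end, which points to -x.
Not all that is in view belongs to the job. What is shaped like the part that bears saucer_floor but orange is not meant. What is shaped like the part that bears pulley_center but pink is not meant.

How it is judged:
By the outcome, as a careful person would: the job done as asked, in the order asked, and still so for the second after the job is handed in, with the robot touching nothing.
It also fails if it takes over 120 s, if anything falls off the work surface, if the arm or the gripper's body presses on something with over 40 N, if the wrist force passes 120 N, or if a joint passes its speed limit or range.

### The arm

A 7-joint arm with a two-finger parallel gripper is mounted at the origin on the work surface. World frame = base frame: x ahead of the robot, y to its left, z up, the work surface at z = 0. Lengths are in m, angles in rad, forces in N, time in s.
With the tool pointing down it reaches from about 0.425 to 0.875 m from the base axis. Payload 4.7 kg.
Tool frame: the origin (TCP) lies midway between the tips of the shut fingers; the grasp point (between the pads) lies 19 mm behind it (ctrl.grip_point_offset is the distance from the TCP to the grasp point, in m); z points along the fingers, y is the line along which they close (so a half turn about z gives the same grasp; the last joint's range is limited). The gripper opens to 87 mm and grips with 3 to 60 N. Pads are 19 mm wide; open, the fingers measure 117 mm over their backs; the gripper's body (75 mm by 190 mm) begins 51 mm behind the grasp point.
Start: joints at [0.014, 0.321, -0.07, 1.45, 0.023, 1.371, -0.057], TCP at [0.65, -0, 0.223] pointing down, gripper open.
Joint ranges: [-2.86, 2.86], [-0.3, 2.09], [-1.38, 1.24], [0.06, 2.45], [-1.56, 4.7], [0.09, 2.05], [-2.69, 2.69]. Speed limits (rad/s): [2.57, 2.57, 3.14, 3.14, 3.14, 3.14, 3.14].

### API

Orientations are given as a rotation vector (axis times angle).
In Python, from bench import ctrl gives the robot as it stands.
- The arm moves only by the tool move_arm, never from a script. Its argument "increments" is text: rows parted by semicolons, each of 7 numbers parted by spaces: the shift along the world's x, y, z in mm, then the turn, a rotation vector about the world's x, y, z in degrees, then the closure in counts, from 0 (fully open) to 255 (shut). A call has exactly 8 rows; each row shifts and turns the commanded pose from where the row before left it; what a row does not reach is not made up. A row lasts 1/12 s, in which the tool goes at most 41.7 mm and 7.16 degrees, less where a joint would pass 70% of its speed; a pose out of reach is approached as far as the arm can. A call with a gripper value outside its range is refused whole. The fingers move at their own pace and stop on an object; "grip_force" is the grip in N (left out, the last holds). Time passes only in rows, so rows that do not move let the fingers close, or fill a call up. It gives the time, the measured TCP pose, the force, the opening and the grip force at its end, in the units of the state.
- ctrl.get_state(): the state, without advancing time (a new reading comes with each control period).
- ctrl.get_image(name): name is "scene" or "side" or "wrist"; returns a dict with "frame" (480x640x3 uint8, red, green, blue), "depth" (480x640 float32, m along the optical axis (not along the pixel's ray), 0 where there is no reading), "fx", "fy", "cx", "cy" (pixels), "position" and "orientation" of the camera in the world. Camera axes: x right, y down, z forward; pixel columns grow to the right and rows downward; lengths in m; the calibration is good to about 2 mm. A picture is of the moment at which its call begins.
- ctrl.close_job(): hands the job in; it is judged then, once.
Trained networks look in a picture, given as the dict that the camera call returned (one of the last four; its "shot" number tells which), for a name from the list of things; names that differ only in an ending like _2 or _b are one class to them, and where a whole thing is asked for, a point or a joint stands for the part that bears it (a point fixed in the world has none). Each returns a list of dicts, best first, with "score" (0 to 1); they miss things now and then, are a little off and sometimes report something else, mostly with a low value. They report only what shows in the picture. A call takes as long as a camera call. They do not tell look-alikes from the thing itself.
- ctrl.find_in(target, picture): "centre" ([x, y, z] in m, in world coordinates, good to about 4 mm: the middle of the surface that is visible of it).
- ctrl.silhouettes(target, picture): "region" (480x640 bool, what is visible of it).
The state is a dict: "time": time; "joint_positions": joint angles; "qd": joint speeds; "joint_torque": joint torques, N m; "position": TCP position; "tool_rot": TCP orientation; "ft_force": force on the tool from outside, world axes, zero at the start; "torque": the same for the moment, N m; "grip_width": opening from 0.0 (shut) to 1.0 (fully open); "grip_force": force on a finger pad.
Only numpy, scipy, OpenCV 4.12 (cv2) and the standard library are available. Lean on these libraries where they do the work, as an engineer would, in place of code of your own. Each camera call takes 0.05 s, during which the arm holds its last target. There are 200 camera calls.

## Working session

There is one attempt and no reset: what is moved stays moved. The work goes in short steps, Python scripts to look and compute and a tool call to move; the robot and the scene stay as the last step left them, time stands still between calls to the robot, and variables do not carry over. Pictures are saved under pics/ and viewed, at most 14 in all, crops included, and the job is handed in when it is done.

Besides the shell and the picture viewer there is one more tool, called after "Call:" by a JSON object that holds its "method" and its "body". move_arm: Moves the arm, as the interface text tells. Its arguments: {"type":"object","properties":{"increments":{"type":"string"},"grip_force":{"type":"number"}},"required":["increments"]}

```bash
ls; mkdir -p pics
cat > h.py <<'E'
import numpy as np, cv2
from scipy.spatial.transform import Rotation as R
from bench import ctrl
def rot(o):
    o=np.array(o,float)
    return o if o.shape==(3,3) else (R.from_rotvec(o).as_matrix() if o.size==3 else R.from_quat(o).as_matrix())
def cloud(p):
    v,u=np.mgrid[0:480,0:640]; d=p["depth"]
    c=np.stack([(u-p["cx"])/p["fx"]*d,(v-p["cy"])/p["fy"]*d,d],-1)
    w=c@rot(p["orientation"]).T+np.array(p["position"]); w[d==0]=np.nan
    return w
def save(p,n): cv2.imwrite("pics/"+n+".png",p["frame"][:,:,::-1])
E
python3 - <<'E'
from h import *
s=ctrl.get_state(); print(s)
for c in("scene","side"):
    p=ctrl.get_image(c); save(p,c+"0"); print(c,p["position"],p["orientation"],p["fx"])
    for t in["nut_center","bearing_center","pulley_center","housing_center","saucer_floor","tin_floor","trivet_top","pan_floor","canister_center","gaugerod"]:
        print(t,[(np.round(r["centre"],3).tolist(),round(r["score"],2)) for r in ctrl.find_in(t,p)][:3])
E
```

```text
pics
{'time': 0.0, 'joint_positions': array([ 0.01411044,  0.32185   , -0.07004513,  1.45166096,  0.02256816,
        1.37081477, -0.05691532]), 'qd': array([ 5.20789875e-04, -6.31340123e-04,  8.73609078e-05, -1.33330276e-03,
       -2.39997763e-04, -2.25031916e-03, -3.90168067e-05]), 'joint_torque': array([-2.58547143e-04, -4.91284704e+01, -4.03903294e-01, -3.12526345e+01,
       -6.40594075e-02,  4.37659642e-02,  1.61017233e-04]), 'position': array([ 6.49444383e-01, -7.03742960e-05,  2.21450721e-01]), 'tool_rot': array([-2.22055183, -2.22046427,  0.00224855]), 'ft_force': array([ 0.15437551,  0.10046576, -0.21391542]), 'torque': array([-0.03439521,  0.0357347 ,  0.0126126 ]), 'grip_force': 0.0, 'grip_width': 1.0007202072734034}
scene [ 1.48094854 -0.28444339  0.76620271] [-1.81731813 -1.27532266  0.68088236] 521.5282341393388
nut_center [([0.396, 0.27, 0.072], 0.51)]
bearing_center []
pulley_center [([0.498, 0.349, 0.017], 0.7), ([0.413, 0.264, 0.035], 0.53)]
housing_center [([0.406, 0.257, 0.01], 0.78)]
saucer_floor [([0.205, -0.305, 0.01], 0.97), ([0.247, 0.285, 0.004], 0.92), ([
[... 326 characters left out ...]
80717744 0.80801188] [-0.68806461  2.60664693 -1.17832994] 482.5242933185952
nut_center [([0.386, 0.278, 0.07], 0.68)]
bearing_center [([0.379, 0.281, 0.06], 0.54), ([0.383, 0.29, 0.044], 0.51)]
pulley_center [([0.482, 0.353, 0.018], 0.88), ([0.383, 0.293, 0.044], 0.52), ([0.389, 0.275, 0.071], 0.47)]
housing_center [([0.38, 0.303, 0.009], 0.63)]
saucer_floor [([0.236, 0.242, 0.005], 0.7), ([0.426, 0.013, 0.005], 0.62), ([0.21, -0.311, 0.004], 0.61)]
tin_floor [([0.404, -0.292, 0.003], 0.67)]
trivet_top [([0.629, -0.169, 0.013], 0.68)]
pan_floor [([0.652, 0.182, 0.006], 0.9)]
canister_center [([0.74, 0.043, 0.103], 0.66), ([0.384, 0.291, 0.042], 0.15)]
gaugerod [([0.581, 0.466, 0.01], 0.58)]
```

View pics/scene0.png

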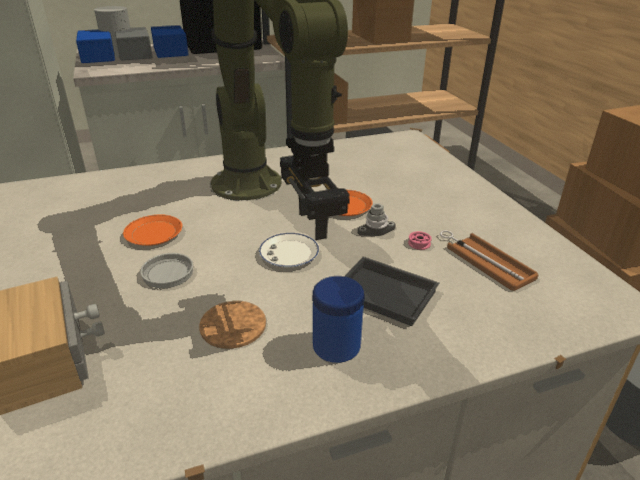

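View pics/side0.png

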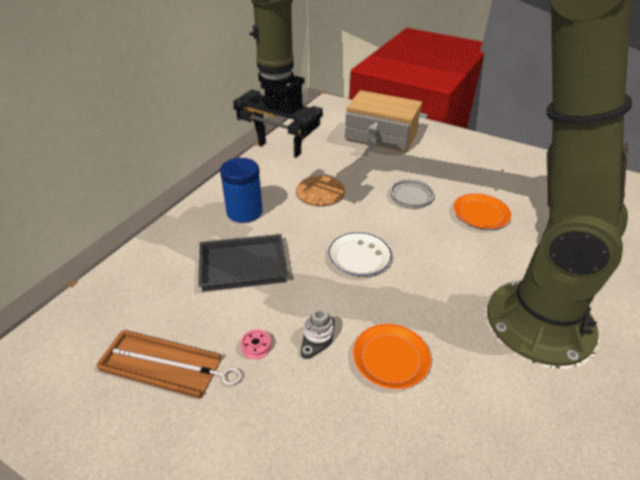

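The scene view shows the pile at about (376,220), with the white saucer at (289,251), the tin at (166,269), the trivet at (233,324) and the pan at (390,288). The side view shows the pile at (318,330). The orange saucers and the pink pulley are decoys. Next I'll fit the positions of the places.

```bash
cat >> h.py <<'E'
def region(p,t,near):
    """silhouette of t whose cloud median is nearest to near; returns xyz points"""
    w=cloud(p);best=None
    for r in ctrl.silhouettes(t,p):
        q=w[r["region"]]; q=q[~np.isnan(q[:,0])]
        if len(q)<20: continue
        e=np.linalg.norm(np.median(q,0)[:2]-near)
        if best is None or e<best[0]: best=(e,q,r["region"],r["score"])
    return best
def circ(x,y):
    A=np.c_[x,y,np.ones(len(x))]; s=np.linalg.lstsq(A,x*x+y*y,rcond=None)[0]
    c=s[:2]/2; return c,np.sqrt(s[2]+c@c)
E
python3 - <<'E'
from h import *
for c in("scene","side"):
    p=ctrl.get_image(c)
    for t,n in(("saucer_floor",(.42,.015)),("tin_floor",(.40,-.29)),("trivet_top",(.635,-.172)),("pan_floor",(.653,.187))):
        b=region(p,t,n)
        if b is None: print(c,t,None); continue
        q=b[1]; q=q[np.linalg.norm(q[:,:2]-n,axis=1)<.14]
        rect=cv2.minAreaRect((q[:,:2]*1000).astype(np.float32))
        (cx,cy),r=cv2.minEnclosingCircle((q[:,:2]*1000).astype(np.float32))
        print(c,t,round(b[3],2),len(q),"rect",np.round(rect[0],1),np.round(rect[1],1),round(rect[2],1),"circ",round(cx,1),round(cy,1),round(r,1),"z",np.round(np.percentile(q[:,2],[5,50,95])*1000,1))
    w=cloud(p)
    m=(np.abs(w[...,0]-.39)<.09)&(np.abs(w[...,1]-.275)<.09)&(w[...,2]>.005)
    q=w[m]
    for a,b in((.006,.018),(.020,.030),(.03,.042),(.046,.056),(.06,.072),(.072,.082)):
        k=q[(q[:,2]>a)&(q[:,2]<b)]
        if len(k)>5: print("z",a,b,len(k),np.round(np.r_[k.min(0),k.max(0)][[0,3,1,4]],3), circ(k[:,0],k[:,1]))
E
```

```text
scene saucer_floor 0.64 1554 rect [413.6  17.4] [149.9 177.7] 78.1 circ 415.3 24.8 91.9 z [ 2.3  6.2 16. ]
scene tin_floor 0.9 1395 rect [ 405.8 -284.2] [114.6 127.2] 82.3 circ 405.2 -283.1 64.3 z [ 0.3  3.9 17.6]
scene trivet_top 0.58 2474 rect [ 638.9 -174.3] [137.2 141.3] 88.8 circ 637.0 -177.7 74.6 z [ 5.9  9.5 11.9]
scene pan_floor 0.88 3560 rect [636.3 186.6] [217.  188.7] 40.6 circ 645.2 183.3 130.1 z [ 1.3  4.8 25. ]
z 0.006 0.018 292 [0.3   0.479 0.204 0.364] (array([0.37552687, 0.30007819]), np.float64(0.06857866083626071))
z 0.02 0.03 94 [0.381 0.48  0.244 0.364] (array([0.43356303, 0.293887  ]), np.float64(0.043937507800388284))
z 0.03 0.042 74 [0.379 0.423 0.246 0.3  ] (array([0.3944212 , 0.27354569]), np.float64(0.02304761663182397))
z 0.046 0.056 71 [0.371 0.424 0.245 0.291] (array([0.39618138, 0.26848178]), np.float64(0.018179359679712685))
z 0.06 0.072 61 [0.38  0.406 0.256 0.29 ] (array([0.39262381, 0.27315537]), np.float64(0.013291608517049932))
z 0.072 0.082 56 [0.371 0.41  0.257 0.291] (array([0.39166374, 0.27341288]), np.float64(0.01354502408667059))
side saucer
[... 378 characters left out ...]
54.1 172.4 128.1 z [ 0.9  4.7 25.1]
z 0.006 0.018 666 [0.3   0.48  0.205 0.364] (array([0.39960373, 0.25595552]), np.float64(0.08269129145853983))
z 0.02 0.03 198 [0.362 0.48  0.262 0.364] (array([0.4183633 , 0.31156403]), np.float64(0.04688812609925614))
z 0.03 0.042 106 [0.362 0.42  0.253 0.306] (array([0.39148967, 0.27483384]), np.float64(0.024878483307183608))
z 0.046 0.056 111 [0.366 0.412 0.253 0.302] (array([0.38749159, 0.27674971]), np.float64(0.018896457002531605))
z 0.06 0.072 98 [0.374 0.404 0.264 0.294] (array([0.38805316, 0.27815022]), np.float64(0.013038520370682783))
z 0.072 0.082 131 [0.374 0.406 0.258 0.293] (array([0.38924229, 0.27571143]), np.float64(0.013260217678827891))
```

Call:
{"method": "move_arm", "body": {"increments": "-33 34 0 0 0 0 0;-33 34 0 0 0 0 0;-33 34 0 0 0 0 0;-33 34 0 0 0 0 0;-30 34 0 0 0 0 0;-30 34 0 0 0 0 0;-20 20 0 0 0 0 0;0 0 0 0 0 0 0", "grip_force": 20}}

```text
time: 2.27
position: [0.4541, 0.2084, 0.2232]
tool_rot: [-2.208, -2.232, -0.002]
ft_force: [0.5, 0.5, -0.1]
grip_width: 1.0
grip_force: 0.0
```

Call:
{"method": "move_arm", "body": {"increments": "-20 20 20 0 0 0 0;-20 20 20 0 0 0 0;-12 13 10 0 0 0 0;0 0 0 0 0 0 0;0 0 0 0 0 0 0;0 0 0 0 0 0 0;0 0 0 0 0 0 0;0 0 0 0 0 0 0"}}

```text
time: 2.93
position: [0.4074, 0.2538, 0.2717]
tool_rot: [-2.224, -2.219, 0.002]
ft_force: [0.4, 0.3, -0.5]
grip_width: 1.001
grip_force: 0.0
```

Run:
```python
from h import *
print(ctrl.get_state()["position"])
p=ctrl.get_image("wrist"); save(p,"w1"); print(p["position"],rot(p["orientation"])[:,2],p["fx"])
w=cloud(p)
m=(np.abs(w[...,0]-.39)<.09)&(np.abs(w[...,1]-.275)<.09)&(w[...,2]>.005)
q=w[m]
for a,b in((.070,.082),(.052,.062),(.038,.048),(.02,.028),(.007,.016)):
    k=q[(q[:,2]>a)&(q[:,2]<b)&(np.linalg.norm(q[:,:2]-(.39,.275),axis=1)<.07)]
    if len(k)<10: continue
    r=cv2.minAreaRect((k[:,:2]*1000).astype(np.float32)); c=cv2.minEnclosingCircle((k[:,:2]*1000).astype(np.float32))
    print(a,len(k),np.median(k[:,2]).round(4),r,c)
```

```text
[0.40735326 0.25376603 0.2717123 ]
[0.40700423 0.33122361 0.43434992] [-0.0015701  -0.28648081 -0.95808469] 338.5058403759247
0.07 486 0.0765 ((388.3777160644531, 272.15521240234375), (33.749820709228516, 30.04959487915039), 18.53118896484375) ((388.2446594238281, 271.9477233886719), 17.139266967773438)
0.052 648 0.0582 ((388.50982666015625, 269.5718078613281), (46.2548942565918, 44.8206901550293), 89.95242309570312) ((388.6596984863281, 269.61309814453125), 23.35674285888672)
0.038 898 0.0437 ((391.4736328125, 274.1554260253906), (55.70714569091797, 59.196773529052734), 66.2385482788086) ((390.922607421875, 272.2902526855469), 30.028165817260742)
0.02 65 0.0248 ((392.18792724609375, 294.400146484375), (17.386062622070312, 54.02342224121094), 85.20578002929688) ((391.46136474609375, 285.7375183105469), 27.011810302734375)
0.007 926 0.0129 ((392.50469970703125, 274.45947265625), (50.97649002075195, 109.54499053955078), 8.3651704788208) ((389.42340087890625, 274.03375244140625), 55.315155029296875)
```

View pics/w1.png

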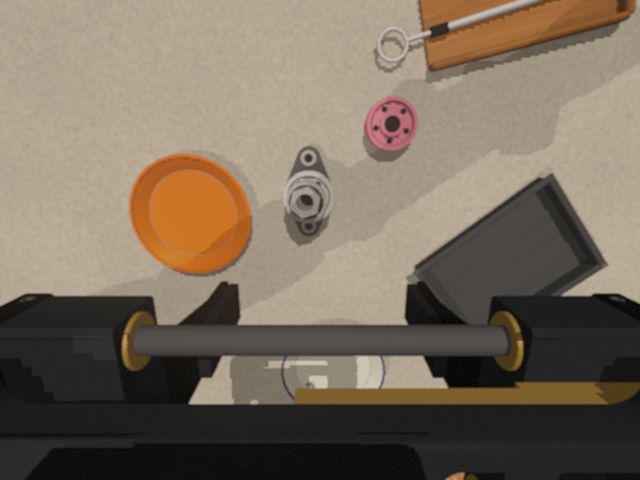

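The wrist view shows the nut at (307,202) on the bearing, pulley and housing, with the housing's long axis close to world y. The pan at (510,240) is turned about 36°. I'll line up over the nut and come closer.

Call:
{"method": "move_arm", "body": {"increments": "-10 9 -30 0 0 -6 0;-9 9.5 -30 0 0 -5.5 0;0 0 -30 0 0 0 0;0 0 -30 0 0 0 0;0 0 -20 0 0 0 0;0 0 0 0 0 0 0;0 0 0 0 0 0 0;0 0 0 0 0 0 0"}}

```text
time: 3.65
position: [0.3888, 0.2739, 0.1339]
tool_rot: [2.433, 1.987, 0.003]
ft_force: [0.4, 0.4, 0.7]
grip_width: 0.998
grip_force: 0.0
```

```bash
cat >> h.py <<'E'
def report(cxy,bands,rad=.07,n="wrist",name=None):
    s=ctrl.get_state(); m=R.from_rotvec(s["tool_rot"]).as_matrix()
    print("tcp",np.round(s["position"]*1000,1),"closing line deg",round(np.degrees(np.arctan2(m[1,1],m[0,1])),1),"tilt z",np.round(m[:,2],3),"ft",np.round(s["ft_force"],1))
    p=ctrl.get_image(n)
    if name: save(p,name)
    q=cloud(p); q=q[np.linalg.norm(q[...,:2]-cxy,axis=-1)<rad]
    for a,b in bands:
        k=q[(q[:,2]>a)&(q[:,2]<b)]
        if len(k)<10: continue
        k2=(k[:,:2]*1000).astype(np.float32); r=cv2.minAreaRect(k2); c=cv2.minEnclosingCircle(k2)
        print(a,b,len(k),"z",(np.median(k[:,2])*1000).round(1),"rect",np.round(r[0],1),np.round(r[1],1),round(r[2],1),"circ",np.round(c[0],1),round(c[1],1))
    return p,q
E
python3 - <<'E'
from h import *
report((.389,.273),((.070,.082),(.052,.062),(.038,.048),(.02,.028),(.007,.016)),name="w2")
E
```

```text
tcp [388.8 273.9 133.9] closing line deg -11.5 tilt z [ 0.002  0.001 -1.   ] ft [0.4 0.4 0.7]
0.07 0.082 1198 z 76.4 rect [388.3 272.1] [34.6 29.8] 78.7 circ [388.1 272.2] 17.3
0.052 0.062 1274 z 58.4 rect [388.5 269.7] [46.4 46.2] 16.2 circ [388.4 269.5] 23.7
0.038 0.048 1739 z 44.0 rect [392.3 277.1] [49.8 59.6] 69.0 circ [390.7 272.7] 29.9
0.02 0.028 228 z 24.9 rect [392.7 292. ] [22.5 58. ] 82.8 circ [391.3 280.8] 29.0
0.007 0.016 1566 z 12.9 rect [392.7 274.6] [ 52.7 109.2] 12.9 circ [388.5 273.9] 55.7
```

View pics/w2.png

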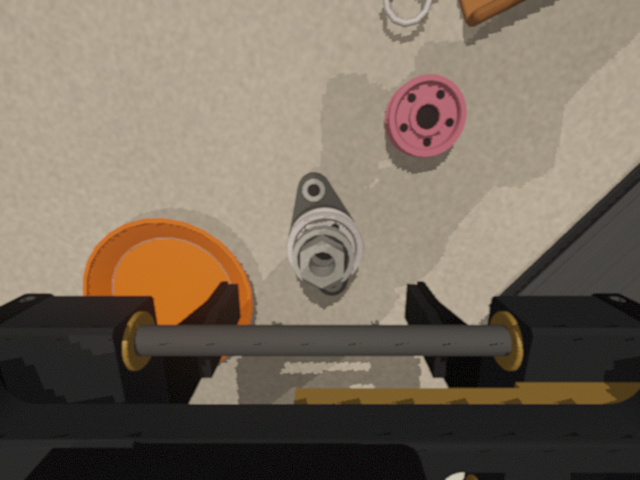

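The nut fit is confirmed (corners 34.6, flats 29.8). The fingers straddle it at (322,260). I'll descend and grip.

Call:
{"method": "move_arm", "body": {"increments": "-0.5 -1.7 -30 0 0 0 0;0 0 -30 0 0 0 0;0 0 -12.5 0 0 0 0;0 0 0 0 0 0 0;0 0 0 0 0 0 100;0 0 0 0 0 0 200;0 0 0 0 0 0 255;0 0 0 0 0 0 255", "grip_force": 20}}

```text
time: 4.37
position: [0.3884, 0.2726, 0.0617]
tool_rot: [2.432, 1.987, 0.005]
ft_force: [-0.1, 0.5, -0.0]
grip_width: 0.78
grip_force: 0.0
```

Call:
{"method": "move_arm", "body": {"increments": "0 0 0 0 0 0 255;0 0 0 0 0 0 255;0 0 0 0 0 0 255;0 0 0 0 0 0 255;0 0 0 0 0 0 255;0 0 0 0 0 0 255;0 0 0 0 0 0 255;0 0 0 0 0 0 255"}}

```text
time: 5.03
position: [0.3873, 0.2718, 0.0601]
tool_rot: [2.433, 1.988, -0.0]
ft_force: [0.8, -0.9, 0.8]
grip_width: 0.343
grip_force: 20.0
```

Call:
{"method": "move_arm", "body": {"increments": "0 0 15 0 0 0 255;0 0 25 0 0 0 255;0 0 35 0 0 0 255;5 -25 15 0 0 0 255;5 -38 0 0 0 0 255;5 -38 0 0 0 0 255;5 -38 0 0 0 0 255;5 -38 0 0 0 0 255"}}

```text
time: 5.7
position: [0.4121, 0.0932, 0.1502]
tool_rot: [2.432, 1.988, 0.001]
ft_force: [1.5, 0.0, -0.9]
grip_width: 0.339
grip_force: 20.0
```

Call:
{"method": "move_arm", "body": {"increments": "5 -38 0 0 0 0 255;4 -30 0 0 0 0 255;2 -10 0 0 0 0 255;0 0 0 0 0 0 255;0 0 0 0 0 0 255;0 0 0 0 0 0 255;0 0 0 0 0 0 255;0 0 0 0 0 0 255"}}

```text
time: 6.37
position: [0.4232, 0.0184, 0.15]
tool_rot: [-2.43, -1.991, 0.0]
ft_force: [-0.1, -0.4, -0.4]
grip_width: 0.345
grip_force: 20.0
```

Run:
```python
from h import *
p,q=report((.423,.017),(),name="w3")
w=cloud(p); hsv=cv2.cvtColor(p["frame"],cv2.COLOR_RGB2HSV)
blue=(hsv[...,0]>95)&(hsv[...,0]<135)&(hsv[...,1]>70)
near=np.linalg.norm(w[...,:2]-(.42,.015),axis=-1)
m=blue&(near<.1)&(near>.05)&(w[...,2]<.03); k=w[m]; print("blue",len(k),np.median(k[:,2]),circ(k[:,0],k[:,1]))
m=(near<.095)&(w[...,2]>.012)&(w[...,2]<.022); k=w[m]; print("rim",len(k),circ(k[:,0],k[:,1]))
m=(near<.06)&(w[...,2]>.0095)&(w[...,2]<.015); k=w[m]; print("smallnuts",len(k),k.mean(0) if len(k) else 0)
m=(near<.04)&(w[...,2]<.012); print("floor",np.median(w[m][:,2]))
```

```text
tcp [423.2  18.4 150. ] closing line deg -11.3 tilt z [-0.  0. -1.] ft [-0.1 -0.4 -0.4]
blue 491 0.017005719953035625 (array([0.42127178, 0.01386833]), np.float64(0.07364754700254983))
rim 4930 (array([0.42189175, 0.01489467]), np.float64(0.07031221785738415))
smallnuts 269 [ 0.4036914  -0.00741144  0.01134171]
floor 0.005634013497018808
```

View pics/w3.png

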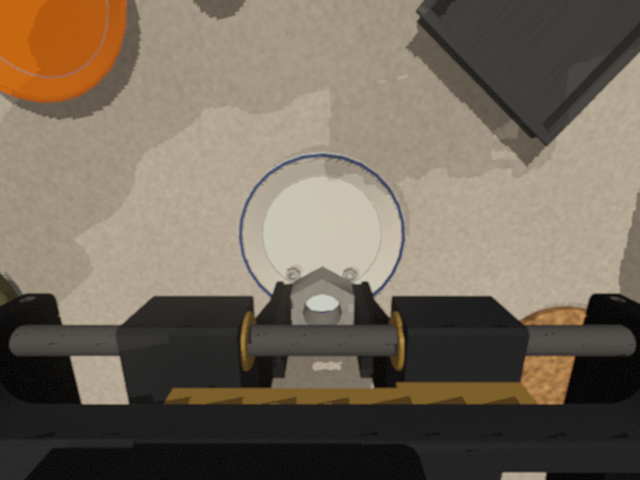

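The saucer centre is at about (322,232) px, or (0.422, 0.0145) m. The small nuts at (293,272) and (350,273) lie square to the closing line. I'll lower the nut there.

Call:
{"method": "move_arm", "body": {"increments": "-1.3 -4 -35 0 0 0 255;0 0 -35 0 0 0 255;0 0 -30 0 0 0 255;0 0 -20 0 0 0 255;0 0 -12 0 0 0 255;0 0 -8 0 0 0 255;0 0 0 0 0 0 255;0 0 0 0 0 0 255"}}

```text
time: 7.08
position: [0.4222, 0.0132, 0.0103]
tool_rot: [2.432, 1.989, 0.0]
ft_force: [-0.5, 0.2, 0.4]
grip_width: 0.341
grip_force: 20.0
```

Call:
{"method": "move_arm", "body": {"increments": "0 0 -1 0 0 0 255;0 0 -1 0 0 0 255;0 0 -0.7 0 0 0 255;0 0 0 0 0 0 255;0 0 0 0 0 0 255;0 0 0 0 0 0 255;0 0 0 0 0 0 255;0 0 0 0 0 0 255"}}

```text
time: 7.75
position: [0.422, 0.0128, 0.0074]
tool_rot: [2.433, 1.988, 0.0]
ft_force: [-0.1, 0.1, 0.2]
grip_width: 0.341
grip_force: 20.0
```

Call:
{"method": "move_arm", "body": {"increments": "0 1.2 0 0 0 0 255;0 0 -0.3 0 0 0 255;0 0 -0.3 0 0 0 255;0 0 0 0 0 0 255;0 0 0 0 0 0 255;0 0 0 0 0 0 255;0 0 0 0 0 0 255;0 0 0 0 0 0 255"}}

```text
time: 8.42
position: [0.4221, 0.0142, 0.007]
tool_rot: [-2.433, -1.988, -0.0]
ft_force: [-2.5, 1.0, 4.4]
grip_width: 0.345
grip_force: 20.0
```

Contact. Release, then lift.

Call:
{"method": "move_arm", "body": {"increments": "0 0 0 0 0 0 120;0 0 0 0 0 0 120;0 0 0 0 0 0 120;0 0 0 0 0 0 120;0 0 15 0 0 0 120;0 0 35 0 0 0 120;0 0 41 0 0 0 60;0 20 41 0 0 0 0"}}

```text
time: 9.08
position: [0.4215, 0.0293, 0.1365]
tool_rot: [2.437, 1.981, -0.003]
ft_force: [1.7, 0.3, -0.7]
grip_width: 0.607
grip_force: 0.0
```

Call:
{"method": "move_arm", "body": {"increments": "-4 38 0 0 0 0 0;-5 38 0 0 0 0 0;-5 38 0 0 0 0 0;-5 38 0 0 0 0 0;-5 38 0 0 0 0 0;-5 38 0 0 0 0 0;-5 8 0 0 0 0 0;0 0 0 0 0 0 0"}}

```text
time: 9.75
position: [0.3863, 0.2715, 0.1351]
tool_rot: [-2.426, -1.995, 0.0]
ft_force: [-0.0, -0.1, 0.5]
grip_width: 0.994
grip_force: 0.0
```

Run:
```python
from h import *
p,q=report((.389,.271),((.052,.062),(.038,.048),(.02,.028),(.007,.016)))
report((.42,.015),((.017,.03),),.06,"scene",name="s2")
report((.42,.015),((.017,.03),),.06,"side")
```

```text
tcp [386.3 271.5 135.1] closing line deg -11.1 tilt z [-0.001  0.001 -1.   ] ft [-0.  -0.1  0.5]
0.052 0.062 2546 z 58.0 rect [388.6 269.7] [46.1 46.3] 37.5 circ [388.6 269.6] 23.7
0.038 0.048 1860 z 44.0 rect [392.1 277.1] [49.7 59.4] 69.9 circ [390.5 272.6] 29.9
0.02 0.028 222 z 25.4 rect [391.2 293.3] [19.9 55.9] 87.4 circ [390.7 283.3] 27.9
0.007 0.016 1572 z 12.9 rect [392.9 274.5] [ 52.4 109.4] 12.1 circ [390.9 274. ] 55.5
tcp [387.4 268.8 134.9] closing line deg -11.3 tilt z [-0.001 -0.001 -1.   ] ft [ 0.8 -0.7  0.1]
0.017 0.03 82 z 20.8 rect [424.7  16.9] [31.1 34.2] 45.8 circ [424.6  17.9] 18.4
tcp [388.1 267.2 134.8] closing line deg -11.5 tilt z [-0.    -0.001 -1.   ] ft [ 0.8 -0.1 -0.2]
0.017 0.03 78 z 21.3 rect [422.7  17.5] [32.8 29.9] 88.8 circ [422.6  18.1] 18.4
```

Call:
{"method": "move_arm", "body": {"increments": "0.5 2.5 -30 0 0 0 0;0 0 -30 0 0 0 0;0 0 0 0 0 0 0;0 0 0 0 0 0 0;0 0 0 0 0 0 0;0 0 0 0 0 0 0;0 0 0 0 0 0 0;0 0 0 0 0 0 0"}}

```text
time: 10.57
position: [0.3894, 0.2712, 0.0765]
tool_rot: [2.433, 1.987, 0.004]
ft_force: [0.4, 1.0, 0.4]
grip_width: 1.002
grip_force: 0.0
```

Call:
{"method": "move_arm", "body": {"increments": "-0.8 -1.5 -20 0 0 0 0;0 0 -10 0 0 0 0;0 0 0 0 0 0 0;0 0 0 0 0 0 255;0 0 0 0 0 0 255;0 0 0 0 0 0 255;0 0 0 0 0 0 255;0 0 0 0 0 0 255"}}

```text
time: 11.23
position: [0.3881, 0.2696, 0.0457]
tool_rot: [2.433, 1.988, 0.001]
ft_force: [-0.3, -0.7, 0.3]
grip_width: 0.703
grip_force: 0.0
```

Call:
{"method": "move_arm", "body": {"increments": "0 0 0 0 0 0 255;0 0 0 0 0 0 255;0 0 0 0 0 0 255;0 0 0 0 0 0 255;0 0 0 0 0 0 255;0 0 0 0 0 0 255;0 0 0 0 0 0 255;0 0 0 0 0 0 255"}}

```text
time: 11.9
position: [0.3879, 0.2694, 0.0454]
tool_rot: [2.433, 1.988, 0.001]
ft_force: [-0.3, -0.6, 2.7]
grip_width: 0.534
grip_force: 20.0
```

Call:
{"method": "move_arm", "body": {"increments": "0 0 15 0 0 0 255;0 0 30 0 0 0 255;0 0 35 0 0 0 255;7 -25 20 0 0 0 255;7 -37 0 0 0 0 255;7 -37 0 0 0 0 255;7 -37 0 0 0 0 255;7 -37 0 0 0 0 255"}}

```text
time: 12.57
position: [0.4224, 0.0946, 0.1451]
tool_rot: [2.432, 1.988, 0.0]
ft_force: [0.9, -0.5, -1.9]
grip_width: 0.53
grip_force: 20.0
```

Call:
{"method": "move_arm", "body": {"increments": "7 -37 0 0 0 0 255;5 -37 0 0 0 0 255;5 -37 0 0 0 0 255;0 -37 0 0 0 0 255;-2 -37 0 0 0 0 255;-4 -37 0 0 0 0 255;-4 -37 0 0 0 0 255;-4 -37 0 0 0 0 255"}}

```text
time: 13.23
position: [0.4249, -0.2012, 0.1448]
tool_rot: [-2.432, -1.988, 0.0]
ft_force: [0.5, 0.6, -1.0]
grip_width: 0.538
grip_force: 20.0
```

Call:
{"method": "move_arm", "body": {"increments": "-5 -37 0 0 0 0 255;-4 -37 0 0 0 0 255;-4 -25 0 0 0 0 255;0 0 0 0 0 0 255;0 0 0 0 0 0 255;0 0 0 0 0 0 255;0 0 0 0 0 0 255;0 0 0 0 0 0 255"}}

```text
time: 13.9
position: [0.4132, -0.2971, 0.1451]
tool_rot: [-2.43, -1.991, -0.0]
ft_force: [0.4, -0.6, 0.5]
grip_width: 0.534
grip_force: 20.0
```

Run:
```python
from h import *
p,q=report((.408,-.286),((.012,.022),),.075,name="w4")
w=cloud(p); d=np.linalg.norm(w[...,:2]-(.408,-.286),axis=-1)
for i in range(2):
    m=(d<.072)&(w[...,2]>.012)&(w[...,2]<.022); k=w[m]; print("rim",len(k),circ(k[:,0],k[:,1]))
    m=(d<.045)&(w[...,2]<.012); print("floor",np.median(w[m][:,2])); break
```

```text
tcp [ 413.2 -297.1  145.1] closing line deg -11.4 tilt z [-0.     0.001 -1.   ] ft [ 0.4 -0.6  0.5]
0.012 0.022 1959 z 18.8 rect [ 404.3 -279.9] [109.2 121.6] 87.8 circ [ 403.9 -286. ] 61.2
rim 1959 (array([ 0.40428498, -0.28555276]), np.float64(0.058418622171967624))
floor 0.0036451450478034164
```

View pics/w4.png

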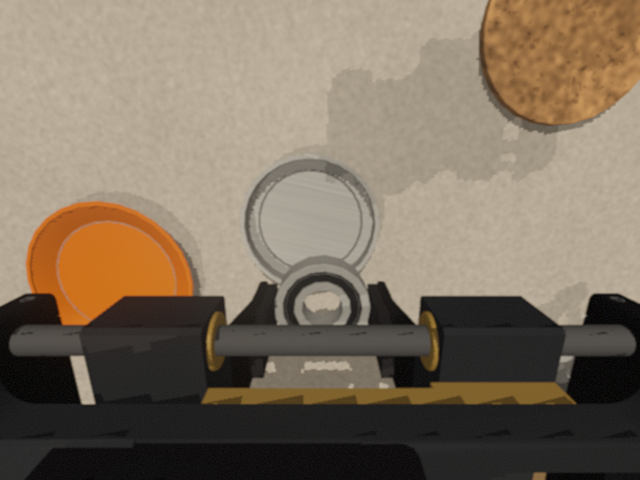

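The tin is centred at about (311,222) px, or (0.4043, -0.2856) m, and the rim radius matches. I'll lower the bearing.

Call:
{"method": "move_arm", "body": {"increments": "-8.9 11.5 -35 0 0 0 255;0 0 -35 0 0 0 255;0 0 -30 0 0 0 255;0 0 -20 0 0 0 255;0 0 -12 0 0 0 255;0 0 -6 0 0 0 255;0 0 0 0 0 0 255;0 0 0 0 0 0 255"}}

```text
time: 14.62
position: [0.4044, -0.2871, 0.0077]
tool_rot: [2.432, 1.988, 0.0]
ft_force: [-0.5, -0.5, -0.8]
grip_width: 0.53
grip_force: 20.0
```

Call:
{"method": "move_arm", "body": {"increments": "0 0 -1 0 0 0 255;0 0 -0.7 0 0 0 255;0 0 0 0 0 0 255;0 0 0 0 0 0 255;0 0 0 0 0 0 255;0 0 0 0 0 0 255;0 0 0 0 0 0 255;0 0 0 0 0 0 255"}}

```text
time: 15.28
position: [0.4038, -0.2872, 0.0055]
tool_rot: [2.433, 1.988, 0.0]
ft_force: [0.5, 0.5, -0.6]
grip_width: 0.531
grip_force: 20.0
```

Call:
{"method": "move_arm", "body": {"increments": "0.5 1 -0.6 0 0 0 255;0 0 -0.3 0 0 0 255;0 0 -0.3 0 0 0 255;0 0 0 0 0 0 255;0 0 0 0 0 0 255;0 0 0 0 0 0 255;0 0 0 0 0 0 255;0 0 0 0 0 0 255"}}

```text
time: 15.95
position: [0.4044, -0.286, 0.0044]
tool_rot: [-2.433, -1.988, -0.0]
ft_force: [-0.6, 1.8, 2.6]
grip_width: 0.538
grip_force: 20.0
```

Call:
{"method": "move_arm", "body": {"increments": "0 0 -0.2 0 0 0 255;0 0 0 0 0 0 85;0 0 0 0 0 0 85;0 0 0 0 0 0 85;0 0 15 0 0 0 85;0 0 35 0 0 0 85;0 0 41 0 0 0 60;4 20 41 0 0 0 0"}}

```text
time: 16.62
position: [0.4065, -0.2714, 0.134]
tool_rot: [2.437, 1.98, -0.003]
ft_force: [1.5, -0.3, 0.5]
grip_width: 0.746
grip_force: 0.0
```

Call:
{"method": "move_arm", "body": {"increments": "4 38 0 0 0 0 0;4 38 0 0 0 0 0;5 38 0 0 0 0 0;5 38 0 0 0 0 0;5 38 0 0 0 0 0;4 38 0 0 0 0 0;0 38 0 0 0 0 0;0 38 0 0 0 0 0"}}

```text
time: 17.28
position: [0.435, 0.0376, 0.1325]
tool_rot: [2.433, 1.987, 0.001]
ft_force: [0.2, -0.6, -0.1]
grip_width: 1.001
grip_force: 0.0
```

Call:
{"method": "move_arm", "body": {"increments": "-6 38 0 0 0 5 0;-8 38 0 0 0 5 0;-8 38 0 0 0 5 0;-8 38 0 0 0 5 0;-8 38 0 0 0 0 0;-8 38 0 0 0 0 0;0 2 0 0 0 0 0;0 0 0 0 0 0 0"}}

```text
time: 17.95
position: [0.3881, 0.2684, 0.1324]
tool_rot: [-2.044, -2.385, -0.001]
ft_force: [-0.4, -0.2, -0.5]
grip_width: 1.001
grip_force: 0.0
```

Call:
{"method": "move_arm", "body": {"increments": "0 0 -15 0 0 0 0;0 0 -10 0 0 0 0;0 0 0 0 0 0 0;0 0 0 0 0 0 0;0 0 0 0 0 0 0;0 0 0 0 0 0 0;0 0 0 0 0 0 0;0 0 0 0 0 0 0"}}

```text
time: 18.62
position: [0.3893, 0.2661, 0.1079]
tool_rot: [2.051, 2.379, 0.001]
ft_force: [0.4, -0.1, -0.1]
grip_width: 1.001
grip_force: 0.0
```

Run:
```python
from h import *
report((.390,.272),((.038,.048),(.02,.028),(.007,.016)),name="w5")
p,q=report((.404,-.286),((.0125,.0175),),.042,"scene",name="s3")
report((.404,-.286),((.0125,.0175),),.042,"side")
```

```text
tcp [389.3 266.1 107.9] closing line deg 8.5 tilt z [ 0.001  0.    -1.   ] ft [ 0.4 -0.1 -0.1]
0.038 0.048 5441 z 42.3 rect [390.4 272.9] [59.4 59.3] 8.8 circ [390.5 272.5] 30.1
0.02 0.028 284 z 24.9 rect [384.  293.1] [54.8 19. ] 16.8 circ [386.7 284.2] 27.4
0.007 0.016 1975 z 12.9 rect [385.9 274.8] [109.7  51.5] 78.9 circ [390.9 273.9] 55.8
tcp [389.2 266.1 107.8] closing line deg 8.5 tilt z [ 0.001  0.    -1.   ] ft [-0.2  0.8  0.3]
0.0125 0.0175 152 z 15.5 rect [ 407.7 -283. ] [49.2 45.2] 13.3 circ [ 408.1 -280.9] 26.2
tcp [389.1 266.1 107.7] closing line deg 8.5 tilt z [ 0.001  0.    -1.   ] ft [ 1.8  0.1 -0.1]
0.0125 0.0175 102 z 14.5 rect [ 405.7 -281.4] [41.8 48. ] 20.6 circ [ 403.9 -281.4] 24.6
```

View pics/s3.png

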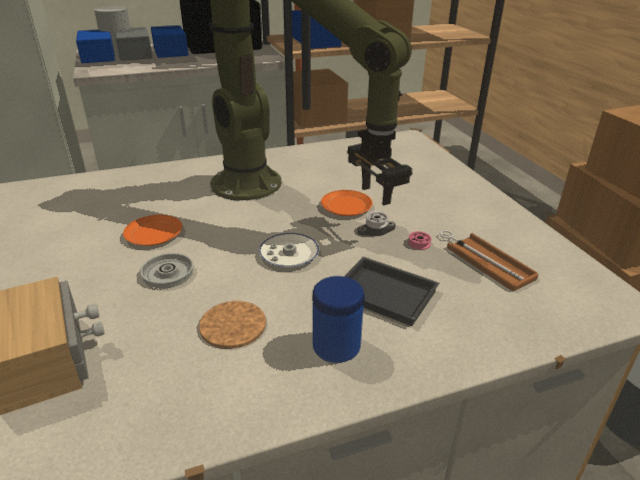

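The nut is central in the saucer at (289,248) and the bearing central in the tin at (167,268). Pulley next.

Call:
{"method": "move_arm", "body": {"increments": "1.3 6.6 -20 0 0 0 0;0 0 -20 0 0 0 0;0 0 -18 0 0 0 0;0 0 0 0 0 0 0;0 0 0 0 0 0 0;0 0 0 0 0 0 0;0 0 0 0 0 0 0;0 0 0 0 0 0 0"}}

```text
time: 19.43
position: [0.3911, 0.2732, 0.0507]
tool_rot: [2.05, 2.379, 0.003]
ft_force: [0.5, 0.0, 0.4]
grip_width: 0.997
grip_force: 0.0
```

Call:
{"method": "move_arm", "body": {"increments": "-0.6 -0.5 -16 0 0 0 0;0 0 -8 0 0 0 0;0 0 0 0 0 0 0;0 0 0 0 0 0 0;0 0 0 0 0 0 255;0 0 0 0 0 0 255;0 0 0 0 0 0 255;0 0 0 0 0 0 255"}}

```text
time: 20.1
position: [0.3899, 0.2723, 0.0258]
tool_rot: [2.05, 2.38, 0.001]
ft_force: [0.4, 0.5, 0.2]
grip_width: 0.78
grip_force: 0.0
```

Call:
{"method": "move_arm", "body": {"increments": "0 0 0 0 0 0 255;0 0 0 0 0 0 255;0 0 0 0 0 0 255;0 0 0 0 0 0 255;0 0 0 0 0 0 255;0 0 0 0 0 0 255;0 0 0 0 0 0 255;0 0 0 0 0 0 255"}}

```text
time: 20.77
position: [0.39, 0.2723, 0.0257]
tool_rot: [2.051, 2.38, 0.001]
ft_force: [1.4, 0.1, 3.7]
grip_width: 0.686
grip_force: 20.0
```

Call:
{"method": "move_arm", "body": {"increments": "0 0 10 0 0 0 255;0 0 25 0 0 0 255;0 0 35 0 0 0 255;10 -18 30 0 0 0 255;18 -32 0 0 0 0 255;18 -32 0 0 0 0 255;18 -32 0 0 0 0 255;18 -32 0 0 0 0 255"}}

```text
time: 21.43
position: [0.4715, 0.1246, 0.1258]
tool_rot: [-2.05, -2.38, 0.0]
ft_force: [0.6, 0.8, -2.4]
grip_width: 0.679
grip_force: 20.0
```

Call:
{"method": "move_arm", "body": {"increments": "18 -32 0 0 0 0 255;18 -32 0 0 0 0 255;18 -32 0 0 0 0 255;18 -32 0 0 0 0 255;18 -32 0 0 0 0 255;18 -32 0 0 0 0 255;18 -32 0 0 0 0 255;18 -32 0 0 0 0 255"}}

```text
time: 22.1
position: [0.6155, -0.1311, 0.1252]
tool_rot: [-2.049, -2.379, 0.001]
ft_force: [0.7, 0.2, -0.9]
grip_width: 0.686
grip_force: 20.0
```

Call:
{"method": "move_arm", "body": {"increments": "18 -32 0 0 0 0 255;4 -10 0 0 0 0 255;0 0 0 0 0 0 255;0 0 0 0 0 0 255;0 0 0 0 0 0 255;0 0 0 0 0 0 255;0 0 0 0 0 0 255;0 0 0 0 0 0 255"}}

```text
time: 22.77
position: [0.6376, -0.1704, 0.1258]
tool_rot: [-2.048, -2.382, -0.001]
ft_force: [0.0, -0.6, -0.6]
grip_width: 0.687
grip_force: 20.0
```

Run:
```python
from h import *
from scipy.optimize import least_squares
p,q=report((.638,-.173),((.007,.014),),.09,name="w6")
w=cloud(p); hsv=cv2.cvtColor(p["frame"],cv2.COLOR_RGB2HSV).astype(int)
d=np.linalg.norm(w[...,:2]-(.638,-.173),axis=-1)
m=((w[...,2]>.0065)&(w[...,2]<.0135)&(d<.1)).astype(np.uint8)
cs=max(cv2.findContours(cv2.morphologyEx(m,cv2.MORPH_OPEN,np.ones((3,3))),0,1)[0],key=cv2.contourArea)[:,0]
k=w[cs[:,1],cs[:,0],:2]; print(len(k))
f=least_squares(lambda c:np.linalg.norm(k-c,axis=1)-.070,(.638,-.173),loss="soft_l1",f_scale=.001); r=np.linalg.norm(k-f.x,axis=1)-.07
print(f.x,np.sum(abs(r)<.002))
```

```text
tcp [ 637.6 -170.4  125.8] closing line deg 8.6 tilt z [ 0.  0. -1.] ft [ 0.  -0.6 -0.6]
0.007 0.014 13366 z 10.6 rect [ 633.8 -159.1] [138.8 106.1] 8.1 circ [ 635.9 -175. ] 69.6
470
[ 0.63601146 -0.17586459] 308
```

View pics/w6.png

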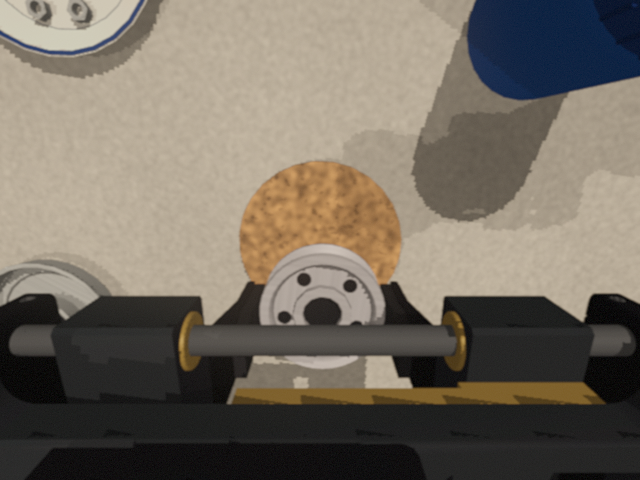

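The trivet is centred at about (320,240) px, or (0.636, -0.1755) m, with its 70 mm radius confirmed. The pulley is held level. Lowering it.

Call:
{"method": "move_arm", "body": {"increments": "-1.6 -5.1 -30 0 0 0 255;0 0 -35 0 0 0 255;0 0 -25 0 0 0 255;0 0 -15 0 0 0 255;0 0 -6 0 0 0 255;0 0 0 0 0 0 255;0 0 0 0 0 0 255;0 0 0 0 0 0 255"}}

```text
time: 23.48
position: [0.6373, -0.1771, 0.0159]
tool_rot: [2.049, 2.378, 0.002]
ft_force: [0.2, 0.6, -1.6]
grip_width: 0.683
grip_force: 20.0
```

Call:
{"method": "move_arm", "body": {"increments": "0 0 -1 0 0 0 255;0 0 -0.7 0 0 0 255;0 0 0 0 0 0 255;0 0 0 0 0 0 255;0 0 0 0 0 0 255;0 0 0 0 0 0 255;0 0 0 0 0 0 255;0 0 0 0 0 0 255"}}

```text
time: 24.15
position: [0.6361, -0.177, 0.0128]
tool_rot: [2.051, 2.38, 0.0]
ft_force: [-0.3, -0.5, -2.0]
grip_width: 0.684
grip_force: 20.0
```

Call:
{"method": "move_arm", "body": {"increments": "0 1 -0.5 0 0 0 255;0 0 -0.4 0 0 0 255;0 0 -0.3 0 0 0 255;0 0 0 0 0 0 255;0 0 0 0 0 0 255;0 0 0 0 0 0 255;0 0 0 0 0 0 255;0 0 0 0 0 0 255"}}

```text
time: 24.82
position: [0.6361, -0.1757, 0.0117]
tool_rot: [-2.05, -2.38, -0.0]
ft_force: [-1.1, 1.0, 1.7]
grip_width: 0.685
grip_force: 20.0
```

Call:
{"method": "move_arm", "body": {"increments": "0 0 -0.2 0 0 0 255;0 0 0 0 0 0 50;0 0 0 0 0 0 0;0 0 0 0 0 0 0;0 0 15 0 0 0 0;0 0 35 0 0 0 0;0 0 41 0 0 0 0;-10 18 20 0 0 0 0"}}

```text
time: 25.48
position: [0.6288, -0.1634, 0.1271]
tool_rot: [2.051, 2.368, 0.002]
ft_force: [0.4, -0.9, 1.5]
grip_width: 0.992
grip_force: 0.0
```

Call:
{"method": "move_arm", "body": {"increments": "-18 32 0 0 0 0 0;-18 32 0 0 0 0 0;-18 32 0 0 0 0 0;-18 32 0 0 0 0 0;-18 32 0 0 0 0 0;-18 32 0 0 0 0 0;-18 32 0 0 0 0 0;-18 32 0 0 0 0 0"}}

```text
time: 26.15
position: [0.4812, 0.0992, 0.1225]
tool_rot: [2.051, 2.379, 0.001]
ft_force: [1.2, -0.3, -0.9]
grip_width: 1.001
grip_force: 0.0
```

Call:
{"method": "move_arm", "body": {"increments": "-18 32 0 0 0 0 0;-18 32 0 0 0 0 0;-18 32 0 0 0 0 0;-18 32 0 0 0 0 0;-18 32 0 0 0 0 0;-2 4 0 0 0 0 0;0 0 0 0 0 0 0;0 0 0 0 0 0 0"}}

```text
time: 26.82
position: [0.3905, 0.2615, 0.1223]
tool_rot: [2.05, 2.38, 0.0]
ft_force: [0.8, -1.8, 0.4]
grip_width: 1.002
grip_force: 0.0
```

Run:
```python
from h import *
report((.390,.273),((.02,.028),(.007,.016)),.07,name="w7")
p,q=report((.636,-.1755),((.025,.035),),.045,"scene")
report((.636,-.1755),((.025,.035),),.045,"side")
```

```text
tcp [390.5 261.5 122.3] closing line deg 8.5 tilt z [ 0.001 -0.001 -1.   ] ft [ 0.8 -1.8  0.4]
0.02 0.028 1923 z 24.6 rect [389.7 274.4] [58.2 58.5] 9.0 circ [389.5 274. ] 29.6
0.007 0.016 4547 z 13.2 rect [387.3 274.3] [110.7  54.4] 81.7 circ [389.9 274. ] 55.6
tcp [390.9 260.7 122.3] closing line deg 8.4 tilt z [ 0.001 -0.001 -1.   ] ft [ 0.7 -0.3 -0.2]
0.025 0.035 405 z 28.1 rect [ 637.1 -173.5] [58.6 60.1] 88.6 circ [ 637.8 -173.1] 31.0
tcp [391.1 260.4 122.2] closing line deg 8.3 tilt z [ 0.    -0.001 -1.   ] ft [-0.7 -0.7  0. ]
```

View pics/w7.png

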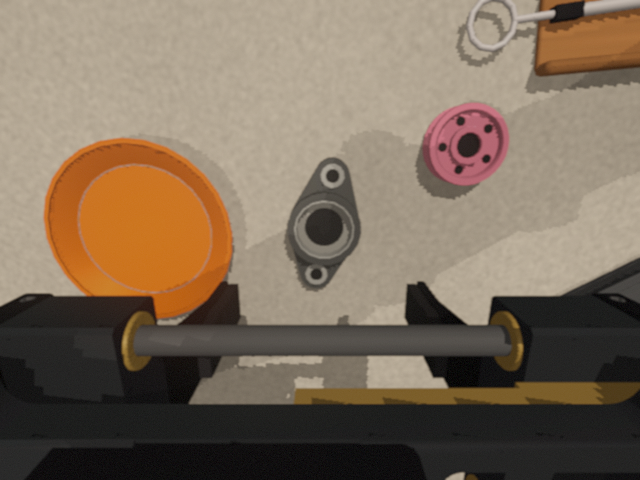

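The housing is bare at (324,228), with ears at (333,175) and (316,272). I need its axis more exactly, and the pan pose with it.

Run:
```python
from h import *
p,q=report((.390,.274),(),.07)
k=q[(q[:,2]>.007)][:,:2]; c=np.array([.3898,.2742]); d=k-c; r=np.linalg.norm(d,axis=1)
a=np.degrees(np.arctan2(d[:,1],d[:,0]))
for s in(1,-1):
    e=d[(r>.042)&(d[:,1]*s>0)]; m=e.mean(0); print("ear",s,len(e),np.round((m+c)*1000,1),np.degrees(np.arctan2(*(m*s)[::-1])).round(1), r[d[:,1]*s>0].max())
e1=d[(r>.042)&(d[:,1]>0)].mean(0);e2=d[(r>.042)&(d[:,1]<0)].mean(0);print("axis",np.degrees(np.arctan2(*(e1-e2)[::-1])))
# pan: rim points
for n in("scene","side"):
    p=ctrl.get_image(n); w=cloud(p)
    q=w[(np.linalg.norm(w[...,:2]-(.653,.182),axis=-1)<.14)&(w[...,2]>.019)&(w[...,2]<.029)]
    q=q[np.linalg.norm(q[:,:2]-(.78,.01),axis=1)>.07]
    r=cv2.minAreaRect((q[:,:2]*1000).astype(np.float32)); print(n,len(q),r)
    for x in ctrl.find_in("canister_center",p)[:1]: print(x)
```

```text
tcp [391.1 260.4 122.2] closing line deg 8.3 tilt z [ 0. -0. -1.] ft [ 0.6  0.2 -1.2]
ear 1 39748 [393.5 288.5] 75.4 0.07011917158180939
ear -1 10653 [364.6 261.9] 25.9 0.0701904892838606
axis 42.4979662578838
scene 728 ((650.6091918945312, 180.8455810546875), (202.62498474121094, 155.11239624023438), 37.7572021484375)
{'centre': [0.8039, 0.0007, 0.1061], 'score': 0.77}
side 742 ((651.113525390625, 180.51602172851562), (199.2805938720703, 155.93948364257812), 39.037384033203125)
{'centre': [0.7433, 0.041, 0.1036], 'score': 0.88}
```

Run:
```python
from h import *
p,q=report((.390,.274),(),.062)
k=q[(q[:,2]>.008)&(q[:,2]<.016)][:,:2]; c=np.array([.3898,.2742]); d=k-c; r=np.linalg.norm(d,axis=1)
e1=d[(r>.042)&(d[:,1]>0)];e2=d[(r>.042)&(d[:,1]<0)]
for e in(e1,e2): print(len(e),np.round((e.mean(0)+c)*1000,1),np.degrees(np.arctan2(*e.mean(0)[::-1])))
v=e1.mean(0)-e2.mean(0); print("axis",np.degrees(np.arctan2(*v[::-1])))
```

```text
tcp [390.4 261.4 122.3] closing line deg 8.4 tilt z [ 0. -0. -1.] ft [-0.2 -0.6 -0.4]
544 [389.9 321.4] 89.91979423624625
416 [389.1 227.1] -90.90245694417334
axis 89.50889487252658
```

Call:
{"method": "move_arm", "body": {"increments": "-0.9 12.8 -25 0 0 -5 25;0 0 -25 0 0 -3.9 25;0 0 -20 0 0 0 25;0 0 0 0 0 0 25;0 0 0 0 0 0 25;0 0 0 0 0 0 25;0 0 0 0 0 0 25;0 0 0 0 0 0 25"}}

```text
time: 27.93
position: [0.3902, 0.2754, 0.0538]
tool_rot: [2.229, 2.213, 0.004]
ft_force: [-0.0, 0.1, -0.0]
grip_width: 0.9
grip_force: 0.0
```

Run:
```python
from h import *
p,q=report((.390,.274),((.02,.028),),.062)
k=q[(q[:,2]>.008)&(q[:,2]<.016)][:,:2]; c=np.array([.3895,.2742]); d=k-c; r=np.linalg.norm(d,axis=1)
e1=d[(r>.042)&(d[:,1]>0)];e2=d[(r>.042)&(d[:,1]<0)]
for e in(e1,e2): print(len(e),np.round((e.mean(0)+c)*1000,1))
w=cloud(p); m=(w[...,0]>.2)&(w[...,0]<.345)&(abs(w[...,1]-.274)<.03)&(w[...,2]>.01)&(w[...,2]<.022); print("saucer max x",w[m][:,0].max() if m.any() else None)
```

```text
tcp [390.2 275.4  53.8] closing line deg -0.4 tilt z [ 0.002  0.001 -1.   ] ft [-0.   0.1 -0. ]
0.02 0.028 3261 z 24.5 rect [389.5 274. ] [58.9 58.2] 74.2 circ [389.5 273.8] 29.9
922 [389.9 321.5]
0 [nan nan]
saucer max x 0.31610805900700883<stdin>:5: RuntimeWarning: Mean of empty slice.
  ret = um.true_divide(
```

Call:
{"method": "move_arm", "body": {"increments": "-0.7 -1.3 -25 0 0 0 25;0 0 -15 0 0 0 25;0 0 -8 0 0 0 25;0 0 0 0 0 0 25;0 0 0 0 0 0 25;0 0 0 0 0 0 255;0 0 0 0 0 0 255;0 0 0 0 0 0 255", "grip_force": 40}}

```text
time: 28.65
position: [0.3891, 0.274, 0.0052]
tool_rot: [2.229, 2.213, 0.003]
ft_force: [-0.9, -0.7, -0.1]
grip_width: 0.753
grip_force: 0.0
```

Call:
{"method": "move_arm", "body": {"increments": "0 0 0 0 0 0 255;0 0 0 0 0 0 255;0 0 0 0 0 0 255;0 0 0 0 0 0 255;0 0 0 0 0 0 255;0 0 0 0 0 0 255;0 0 0 0 0 0 255;0 0 0 0 0 0 255"}}

```text
time: 29.32
position: [0.3892, 0.2739, 0.005]
tool_rot: [2.229, 2.213, 0.002]
ft_force: [1.6, -0.6, 6.1]
grip_width: 0.682
grip_force: 40.0
```

Call:
{"method": "move_arm", "body": {"increments": "0 0 5 0 0 0 255;0 0 15 0 0 0 255;0 0 25 0 0 0 255;0 0 30 0 0 0 255;0 0 30 0 0 0 255;0 0 25 0 0 0 255;0 0 0 0 0 0 255;0 0 0 0 0 0 255"}}

```text
time: 29.98
position: [0.3883, 0.2736, 0.1345]
tool_rot: [2.229, 2.214, 0.001]
ft_force: [-0.8, -0.0, -4.5]
grip_width: 0.676
grip_force: 40.0
```

Call:
{"method": "move_arm", "body": {"increments": "30 -11 0 0 0 -5 255;30 -11 0 0 0 -5 255;30 -11 0 0 0 -5 255;30 -11 0 0 0 -5 255;30 -11 0 0 0 -5 255;30 -11 0 0 0 -5 255;30 -11 0 0 0 -5 255;30 -11 0 0 0 -5 255"}}

```text
time: 30.65
position: [0.6275, 0.1842, 0.1301]
tool_rot: [-2.854, -1.312, 0.011]
ft_force: [0.2, 0.4, -2.9]
grip_width: 0.678
grip_force: 40.0
```

Call:
{"method": "move_arm", "body": {"increments": "20 -7 0 0 0 -5 255;0 0 0 0 0 -5 255;0 0 0 0 0 -1 255;0 0 0 0 0 0 255;0 0 0 0 0 0 255;0 0 0 0 0 0 255;0 0 0 0 0 0 255;0 0 0 0 0 0 255"}}

```text
time: 31.32
position: [0.648, 0.179, 0.1345]
tool_rot: [-2.964, -1.04, -0.0]
ft_force: [-0.6, 0.1, -4.0]
grip_width: 0.68
grip_force: 40.0
```

```bash
cat > pan.py <<'E'
from h import *
from scipy.optimize import least_squares
p,q=report((.65,.18),(),.15,name="w8")
w=cloud(p); m=(np.linalg.norm(w[...,:2]-(.65,.18),axis=-1)<.14)&(w[...,2]>.0195)&(w[...,2]<.0285)
k=w[m][:,:2]
def f(x):   # rim mid-line: rectangle 190x140 less ~ wall/roll -> half 95,70
    c,s=np.cos(x[2]),np.sin(x[2]); d=np.abs((k-x[:2])@np.array([[c,-s],[s,c]]))-(.095,.070)
    return np.where((d>0).all(1),np.hypot(*d.T),np.where(d[:,0]/1>d[:,1],d[:,0],d[:,1]))
r=least_squares(f,(.65,.18,np.radians(38)),loss="soft_l1",f_scale=.003)
print(len(k),np.round(r.x[:2]*1000,1),np.degrees(r.x[2]),np.median(abs(r.fun)))
print(cv2.minAreaRect((k*1000).astype(np.float32)))
E
python3 pan.py
```

```text
tcp [648.  179.  134.5] closing line deg -51.3 tilt z [ 0.  0. -1.] ft [-0.6  0.1 -4. ]
6607 [649.  177.9] 38.94445156413169 0.002406403303761559
((666.6693115234375, 192.11550903320312), (153.40969848632812, 150.75865173339844), 38.68825912475586)
```

View pics/w8.png

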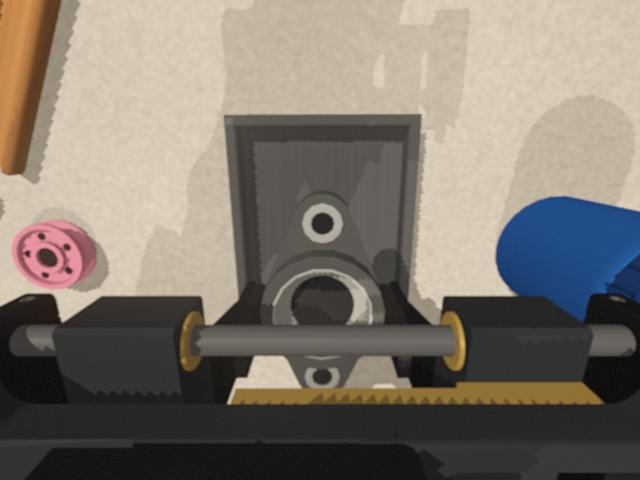

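The pan lines up with the held housing: its far edge is at row 118 and it is centred on column 322. Fit is centre (0.649, 0.178) and yaw 38.9°. Lowering.

Call:
{"method": "move_arm", "body": {"increments": "1 -0.7 -25 0 0 0 255;0 0 -32 0 0 0 255;0 0 -30 0 0 0 255;0 0 -18 0 0 0 255;0 0 -10 0 0 0 255;0 0 -5 0 0 0 255;0 0 0 0 0 0 255;0 0 0 0 0 0 255"}}

```text
time: 32.03
position: [0.6505, 0.1782, 0.0158]
tool_rot: [2.965, 1.038, 0.004]
ft_force: [1.2, 0.5, -3.1]
grip_width: 0.677
grip_force: 40.0
```

Call:
{"method": "move_arm", "body": {"increments": "0 0 -1.5 0 0 0 255;0 0 -1 0 0 0 255;0 0 0 0 0 0 255;0 0 0 0 0 0 255;0 0 0 0 0 0 255;0 0 0 0 0 0 255;0 0 0 0 0 0 255;0 0 0 0 0 0 255"}}

```text
time: 32.7
position: [0.6494, 0.1778, 0.0118]
tool_rot: [2.965, 1.038, -0.0]
ft_force: [-0.0, -0.5, -3.3]
grip_width: 0.678
grip_force: 40.0
```

Call:
{"method": "move_arm", "body": {"increments": "0 0 -1 0 0 0 255;0 0 -0.8 0 0 0 255;0 0 -0.5 0 0 0 255;0 0 0 0 0 0 255;0 0 0 0 0 0 255;0 0 0 0 0 0 255;0 0 0 0 0 0 255;0 0 0 0 0 0 255"}}

```text
time: 33.37
position: [0.6495, 0.1778, 0.0096]
tool_rot: [2.965, 1.038, 0.0]
ft_force: [0.3, 0.5, -3.0]
grip_width: 0.679
grip_force: 40.0
```

Call:
{"method": "move_arm", "body": {"increments": "0 0 -0.4 0 0 0 255;0 0 -0.3 0 0 0 255;0 0 -0.2 0 0 0 255;0 0 0 0 0 0 255;0 0 0 0 0 0 255;0 0 0 0 0 0 255;0 0 0 0 0 0 255;0 0 0 0 0 0 255"}}

```text
time: 34.03
position: [0.6496, 0.1779, 0.0092]
tool_rot: [2.965, 1.038, 0.0]
ft_force: [-2.7, -0.5, 3.7]
grip_width: 0.68
grip_force: 40.0
```

Contact. Release gently, lift and move back for a look.

Call:
{"method": "move_arm", "body": {"increments": "0 0 0 0 0 0 60;0 0 0 0 0 0 40;0 0 0 0 0 0 40;0 0 0 0 0 0 40;0 0 0 0 0 0 40;0 0 10 0 0 0 40;0 0 25 0 0 0 40;0 0 35 0 0 0 40"}}

```text
time: 34.7
position: [0.647, 0.1771, 0.0764]
tool_rot: [-2.965, -1.038, 0.01]
ft_force: [0.9, 0.5, 0.2]
grip_width: 0.842
grip_force: 0.0
```

Call:
{"method": "move_arm", "body": {"increments": "0 0 40 0 0 0 40;0 0 40 0 0 0 40;-25 -20 30 0 0 0 40;-30 -24 0 0 0 0 40;-30 -24 0 0 0 0 40;0 0 0 0 0 0 40;0 0 0 0 0 0 40;0 0 0 0 0 0 40"}}

```text
time: 35.37
position: [0.5662, 0.1112, 0.1882]
tool_rot: [-2.965, -1.038, -0.003]
ft_force: [0.7, 1.0, -0.2]
grip_width: 0.841
grip_force: 0.0
```

```bash
python3 pan.py
python3 - <<'E'
from h import *
report((.649,.178),((.024,.034),),.045)
p=ctrl.get_image("scene"); save(p,"s9")
E
```

```text
tcp [566.2 111.2 188.2] closing line deg -51.4 tilt z [ 0.002  0.001 -1.   ] ft [ 0.7  1.  -0.2]
7001 [648.5 177.4] 38.943002710715646 0.0027604446499776003
((643.8291625976562, 173.57308959960938), (188.17984008789062, 150.4375), 38.9458122253418)
tcp [566.6 111.8 188. ] closing line deg -51.4 tilt z [ 0.002  0.001 -1.   ] ft [0.2 0.5 0.3]
0.024 0.034 1602 z 28.6 rect [650.  177.1] [57.4 58. ] 38.6 circ [650.  177.1] 29.4
```

View pics/w8.png

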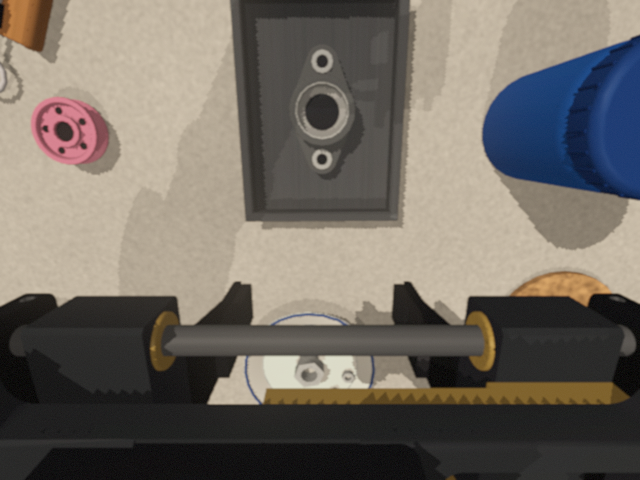

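View pics/s9.png

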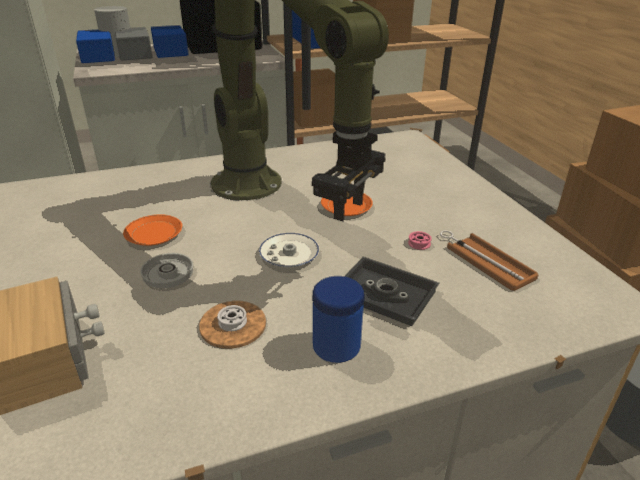

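All four parts lie flat and central: the housing at (322,110) in the pan in the wrist view, the pulley, bearing and nut at (233,318), (167,268) and (289,248) in the scene view. Handing in.

```bash
python3 -c "
from bench import ctrl
print(ctrl.close_job())"
```

```text
the job is handed in; nothing more can be done
None
```

The job is handed in after about 36 s of robot time: the nut, bearing, pulley and housing each lie flat and centred to within a few mm in the saucer, tin, trivet and baking tin; no verdict came back.

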